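# Jack a sagging switch tray level and hold it

## Robot

A 6-joint arm with a two-finger parallel gripper is mounted at the origin on the work surface. World frame = base frame: x ahead of the robot, y to its left, z up, the work surface at z = 0. Lengths are in m, angles in rad, forces in N, time in s.
With the tool pointing down it reaches from about 0.425 to 0.95 m from the base axis. Payload 3.5 kg.
Tool frame: the origin (TCP) lies at the very end of the fingers, on their centre line; the grasp point (between the pads) lies 19 mm behind it; z points along the fingers, y is the direction in which the jaws open and shut (so a half turn about z gives the same grasp; the last joint's range is limited). The gripper opens to 85 mm and grips with 20 to 120 N. Pads are 22 mm wide; open, the fingers measure 114 mm over their backs; the gripper's body (76 mm by 85 mm) begins 54 mm behind the grasp point. The pads swing forward as they close: fully open they stand 13 mm farther back than shut.
Start: joints at [1.187, 0.286, 1.577, -0, 1.279, -0.15], TCP at [0.156, 0.657, 0.231] pointing down, gripper open.
Joint ranges: [-2.77, 2.77], [-0.9, 2.22], [0.21, 2.48], [-1.53, 4.67], [0.24, 2.81], [-2.84, 2.84]. Speed limits (rad/s): [2.79, 2.79, 3.14, 3.14, 3.14, 3.14].

## Interface

Orientations are given as a unit quaternion [x, y, z, w].
In Python, from plant import ctrl, imaging gives the robot as it stands.
- The arm moves only by the shell command python3 -m creep 'ROWS' [OPENING] [FORCE]. ROWS is JSON, one flat list of numbers, 4 for each row, row after row: the shift along the tool's x, y, z in units of 25 mm (1.0 is 25 mm), then the turn about the tool's z in units of 5 degrees (1.0 is 5 degrees). A call has 1 to 20 rows; each row is the pose to reach, as a shift and turn from the pose commanded when the call began, along the tool's axes at that moment; what a row does not reach only later rows make up. A row lasts 1/12 s, in which the tool goes at most 41.7 mm and 7.16 degrees, less where a joint would pass 70% of its speed; a pose out of reach is approached as far as the arm can. A call with a gripper value outside its range is refused whole. OPENING is the closure in counts, from 0 (fully open) to 255 (shut), set as the call begins (- or left out, the last holds). The fingers move at their own pace and stop on an object; FORCE is the grip in N (left out, the last holds). Time passes only in rows, so rows that repeat a pose let the fingers close. It gives the time, the measured TCP pose, the force and the opening at its end, in the units of the state.
- ctrl.get_state(): the state, without advancing time (a new reading comes with each control period).
- imaging.read_camera(name): name is "scene" or "top"; returns the picture (400x640x3 uint8, red, green, blue); there is no depth.
- imaging.camera_info(name): a dict with "intrinsics" (3x3 intrinsics, pixels), "origin" and "attitude" of the camera in the world. Camera axes: x right, y down, z forward; pixel columns grow to the right and rows downward; lengths in m; the calibration is good to about 2 mm. A picture is of the moment at which its call begins. camera_info takes no time and is no camera call.
- ctrl.sign_off(): hands the job in, once; it reports no verdict.
Trained networks look in the newest picture that a camera, given by its name, has taken for a name from the list of things; names that differ only in an ending like _2 or _b are one class to them, and where a whole thing is asked for, a point or a joint stands for the part that bears it (a point fixed in the world has none). Each returns a list of dicts, best first, with "p" (0 to 1); they miss things now and then, are a little off and sometimes report something else, mostly with a low value. They report only what shows in the picture. A call takes as long as a camera call.
- imaging.silhouettes(camera, name): "mask" (400x640 bool, what is visible of it) and "uv" ([column, row] in pixels, amid what is visible of it).
The state is a dict: "time": time; "qpos": joint angles; "dq": joint speeds; "joint_efforts": joint torques, N m; "eef_pos": TCP position; "tcp_rot": TCP orientation; "contact_force": force on the tool from outside, world axes, zero at the start; "wrist_torque": the same for the moment, N m; "opening": opening from 0.0 (shut) to 1.0 (fully open).
Only numpy, scipy, OpenCV 4.12 (cv2) and the standard library are available. Lean on these libraries where they do the work, as an engineer would, in place of code of your own. Each camera call takes 0.05 s, during which the arm holds its last target.

## Task

The tray on one of the two bench frames sags; its tongue carries the lift mark, a raised round boss with a chevron. Slide the lever jack along the bench (do not pick it up) until its saddle is centred under that marked lift point, pump the handle once with the fingertips, fully down and all the way back up, to seat the saddle, then press the handle fully down again so the jack holds the tray level, and finish while still holding the handle down so that a colleague can put the bolts in. Do not lift the tray by hand, and leave everything else on the bench where it is.

Things in the scene. Friction and masses are not known exactly. Their poses are not given: they have to be found in the camera images.
- jack: The loose low lever jack of dark steel, 0.9 kg in all. Base plate 230 long (its x, from -120 to +110) x 60 wide (y) x 18 mm high; origin on the bench plane, below the plate, z up. +x is the saddle end, -x the handle end. The saddle's axis is at x=+85 mm. Two upright cheek plates stand at x from -12 to +32 mm, z from 18 to 76 mm, 46 mm over their outer faces (y=+-23), with the handle bar passing between them: they can be gripped across y from above.
- jack_grip (a point): Point midway between the jack's two cheek plates at a good height to grip them (60 mm above the bench), x=+10 mm in the jack's frame; axes as the jack's.
- saddle_top (a point): Centre of the top face of the round saddle (36 mm across), 62 mm above the bench when the handle is up; it rises straight up by 60 mm per rad of handle, 27 mm at full stroke. Its ram housing below is 42 mm across.
- handle_pad (a point): Centre of the upper face of the rubber-clad paddle (38 wide across the jack x 36 long x 12 mm thick) at the rear end of the pump handle, 113 mm from the pivot (the pivot is at x=+10, z=55 mm in the jack's frame). Handle up: about 110 mm above the bench at x=-89 mm in the jack's frame, sloping 0.45 rad; fully down: level, about 61 mm above the bench at x=-103 mm. The base plate reaches below it, so pressing does not tip the jack.
- jack_handle (a joint): Pump handle angle, rad: 0 = up (it springs back up by itself when let go), 0.45 = fully down against its stop. Pressing the paddle takes 2 to 4 N unloaded and 6 to 10 N with the tray on the saddle. There is no ratchet: the saddle follows the handle up and down.
- rack_marked: The fixed cream slotted-angle bench frame (200 wide, 170 mm tall) with the sagging tray, which carries a grey network switch. Origin on the bench plane straight below the tongue's lift point; the tray's hinge and the uprights are 220 mm from it towards its +x, and the tongue points to its -x. It may stand left or right. The tray swings on its hinge and sags 0.086 rad onto a stop.
- lift_point (a point): The marked lift point: centre of the underside of the tongue, right below the raised boss (24 mm across, 6 mm high). The tongue is 48 mm wide, 6 mm thick and reaches 20 mm beyond this point towards the frame's -x (75 mm long in all). 220 mm from the hinge in the frame's -x; 70 mm above the bench while sagging (8 mm above the lowered saddle), 89 mm when level (handle fully down). Its x axis points along the tongue towards the frame.
- rack_plain: The other fixed bench frame, same size, its tray already bolted level with a white router with three upright aerials on it and a plain tongue without mark. Not to be jacked. Origin and axes as for the marked frame.
- bolt_tin: Bystander: small loose open aluminium tin, 44 across x 40 mm high, between the two trays. Origin at its underside.
- screwdriver: Bystander: loose black screwdriver, 190 mm long, lying at the right side.
- mouse: Bystander: loose white computer mouse, 100 x 56 x 32 mm, at the left.
- tape_roll: Bystander: loose roll of black tape, 96 across x 22 mm high, at the left.
- power_brick: Bystander: loose black power adapter, 110 x 50 x 32 mm, at the right.
- patch_strip: Bystander: loose black strip of sockets, 70 x 200 x 30 mm, near right.

How it is judged:
On the way, in this order (a step that is already met when the one before it is completed fails the run):
1. the saddle stands still under the marked lift point, handle up (horizontal distance between saddle_top and lift_point below 0.012 m and value of joint jack_handle below 0.08 rad and linear speed of jack below 0.01 m/s), for 0.3 s.
2. first stroke: handle fully down, the jack carries the tray level (horizontal distance between saddle_top and lift_point below 0.012 m and value of joint jack_handle above 0.4 rad and height (world z) of lift_point above 0.0855 m and contact force between jack and rack_marked above 2 N and contact force between each of the arm, the fingers and rack_marked below 0.5 N and contact force between the fingers and jack above 1 N), for 0.1 s.
3. handle let back up, tray down on its stop, saddle still under the lift point (horizontal distance between saddle_top and lift_point below 0.012 m and value of joint jack_handle below 0.08 rad and height (world z) of lift_point below 0.073 m), for 0.1 s.
At the end, for the whole second after the job is handed in: After a full stroke and return, the fingers press the handle down (>2 N, beyond 0.40 of 0.45 rad); the saddle, within 12 mm of the lift point, alone carries the tray (>2 N), level to 1 degree (lift point 85.5 to 94 mm high); jack flat and still; robot off the tray and frame (horizontal distance between saddle_top and lift_point below 0.012 m and value of joint jack_handle above 0.4 rad and height (world z) of lift_point between 0.0855 and 0.094 m and contact force between jack and rack_marked above 2 N and contact force between each of the arm, the fingers and rack_marked below 0.5 N and contact force between the fingers and jack above 2 N and linear speed of jack below 0.01 m/s and angle between jack's own z axis and vertical below 0.05 rad); the arm keeps its last pose, push and grip.
It fails at once if the jack is picked up or tipped instead of slid (height (world z) of jack above 0.015 m or angle between jack's own z axis and vertical above 0.15 rad).
It fails at once if the tray is lifted by hand (contact force between any of the fingers, the arm and rack_marked above 1 N and height (world z) of lift_point above 0.077 m).
It fails at once if a bystander is moved by more than 30 mm (distance of any of bolt_tin, screwdriver, mouse, tape_roll, power_brick, patch_strip from where it was at the start of the episode above 0.03 m).
It also fails if it takes over 61 s, if anything falls off the work surface, if the arm or the gripper's body presses on something with over 40 N, if the wrist force passes 120 N, or if a joint passes its speed limit or range.

## Working session

There is one attempt and no reset: what is moved stays moved. The work goes in short steps, Python scripts to look and compute and a shell command to move; the robot and the scene stay as the last step left them, time stands still between calls to the robot, and variables do not carry over. Pictures are saved under pics/ and viewed, and the job is handed in when it is done.

```bash
mkdir -p pics; ls
python3 - <<'E'
from plant import ctrl, imaging
import cv2
for n in ("scene","top"):
    im=imaging.read_camera(n); cv2.imwrite(f"pics/{n}0.png",im[:,:,::-1]); i=imaging.camera_info(n); print(n,i)
print(ctrl.get_state())
E
```

```text
pics
scene {'intrinsics': array([[365.02716311,   0.        , 320.61340295],
       [  0.        , 365.02716311, 201.79211566],
       [  0.        ,   0.        ,   1.        ]]), 'origin': array([ 0.93193488, -0.6947759 ,  0.7047652 ]), 'attitude': array([ 0.85906548,  0.23765249, -0.11331495, -0.43896187])}
top {'intrinsics': array([[401.0725021 ,   0.        , 315.54042738],
       [  0.        , 401.0725021 , 204.59534587],
       [  0.        ,   0.        ,   1.        ]]), 'origin': array([0.33896801, 0.02267224, 1.46919168]), 'attitude': array([ 0.71055785, -0.70062121,  0.05300985, -0.03778126])}
{'time': 0.1, 'qpos': array([ 1.18697797e+00,  2.87100940e-01,  1.57802511e+00, -2.37275539e-05,
        1.27860517e+00, -1.49998136e-01]), 'dq': array([-0.00014029, -0.00333857, -0.00346991,  0.00044249,  0.00244691,
        0.00123619]), 'joint_efforts': array([ 3.28471997e-04, -4.07299304e+01, -2.93697596e+01, -1.48651361e-04,
        3.44805325e-03, -3.97486716e-06]), 'eef_pos': array([0.15614541, 0.65608184, 0.23007256]), 'tcp_rot': array([ 1.16640497e-01,  9.93173626e-01, -1.03441758e-03, -2.71069101e-04]), 'contact_force': array([ 0.32898874, -0.21903318, -0.27403088]), 'wrist_torque': array([ 0.00502108, -0.03256528,  0.01370892]), 'opening': 0.999216717975202}
```

View pics/scene0.png

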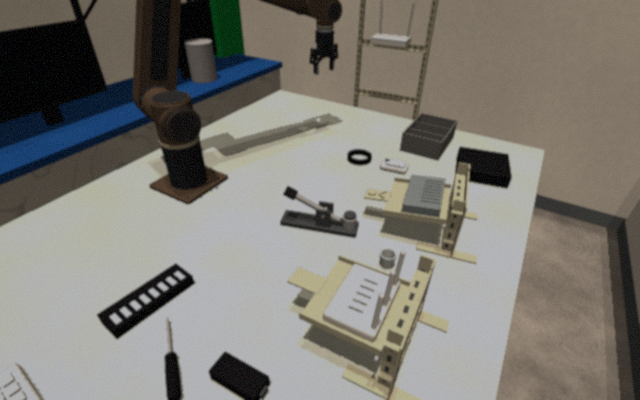

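View pics/top0.png

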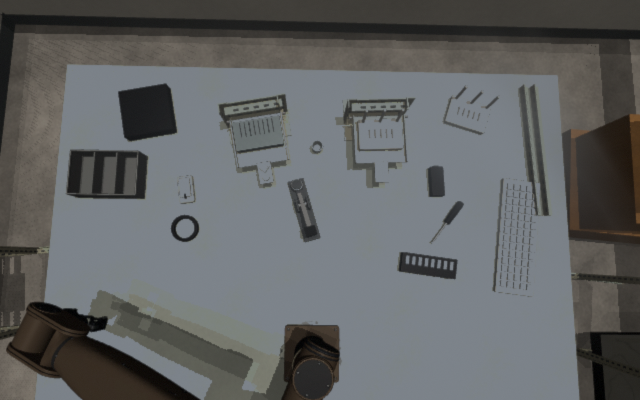

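The top picture shows the marked frame on the left with its tongue at about (265,172). The jack is at about (303,208), and the plain frame is on the right at (378,135). Next I'll zoom in and run the networks.

```bash
cat > h.py <<'E'
import numpy as np, cv2
from scipy.spatial.transform import Rotation as R
from plant import ctrl, imaging
def cam(n):
    i=imaging.camera_info(n); return np.array(i['intrinsics']),np.array(i['origin']),R.from_quat(i['attitude']).as_matrix()
def proj(n,P):
    K,o,A=cam(n); p=(np.atleast_2d(P)-o)@A; q=p@K.T; return q[:,:2]/q[:,2:]
def ray(n,uv,z):
    K,o,A=cam(n); d=A@np.linalg.solve(K,np.array([uv[0],uv[1],1.])); return o+d*(z-o[2])/d[2]
def tri(uvs):
    # least-squares point from {cam:uv}
    M=np.zeros((3,3));b=np.zeros(3)
    for n,uv in uvs.items():
        K,o,A=cam(n); d=A@np.linalg.solve(K,np.array([uv[0],uv[1],1.])); d/=np.linalg.norm(d); Q=np.eye(3)-np.outer(d,d); M+=Q;b+=Q@o
    return np.linalg.solve(M,b)
E
python3 - <<'E'
from h import *
for n in ("scene","top"):
    im=cv2.imread(f"pics/{n}0.png")
    for name in ["jack","saddle_top","handle_pad","lift_point","rack_marked"]:
        r=imaging.silhouettes(n,name)
        for d in r[:3]:
            print(n,name,round(d['p'],2),d['uv'],d['mask'].sum())
        if name in("jack","rack_marked") and r: np.save(f"pics/{n}_{name}.npy",r[0]['mask'])
    c=(270,160,420,260) if n=="scene" else (210,90,350,250)
    crop=im[c[1]:c[3],c[0]:c[2]]
    cv2.imwrite(f"pics/{n}0c.png",cv2.resize(crop,None,fx=5 if n=="scene" else 3.7,fy=5 if n=="scene" else 3.7,interpolation=cv2.INTER_CUBIC))
print(ctrl.get_state()['time'])
E
```

```text
scene jack 0.82 [320.3, 219.8] 1897
scene saddle_top 0.71 [394.6, 162.4] 309
scene saddle_top 0.57 [347.7, 211.7] 96
scene handle_pad 0.62 [301.0, 198.7] 292
scene handle_pad 0.28 [317.4, 220.7] 1964
scene lift_point 0.97 [416.2, 197.6] 2827
scene lift_point 0.66 [145.2, 298.2] 2823
scene rack_marked 0.75 [431.0, 202.0] 5061
top jack 0.62 [300.5, 209.5] 996
top saddle_top 0.6 [302.4, 209.8] 1041
top handle_pad 0.8 [304.6, 220.4] 217
top handle_pad 0.45 [429.1, 264.3] 1146
top lift_point 0.88 [260.7, 137.8] 2923
top rack_marked 0.97 [260.5, 129.5] 4232
0.6
```

View pics/scene0c.png

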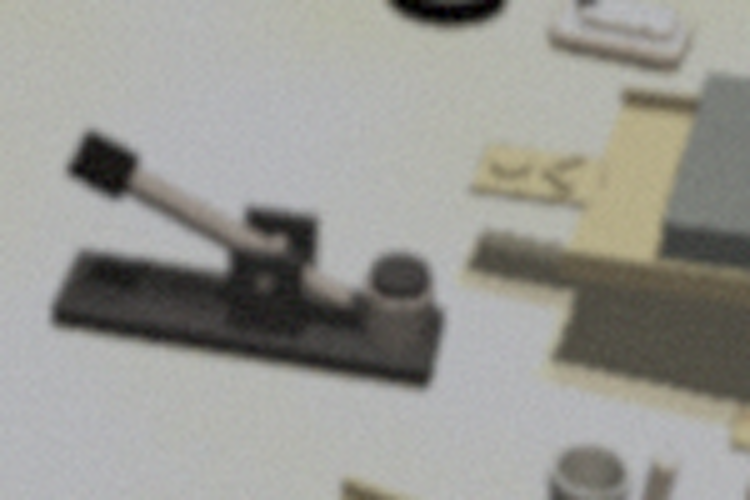

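View pics/top0c.png

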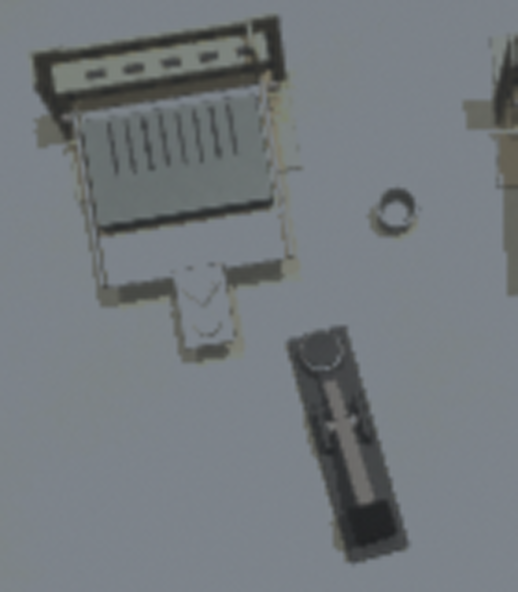

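```bash
cat > fit.py <<'E'
from h import *
from scipy.optimize import minimize
def box(x0,x1,y0,y1,z0,z1): return np.array([[x,y,z] for x in(x0,x1) for y in(y0,y1) for z in(z0,z1)])
def cyl(x,r,z0,z1):
    a=np.linspace(0,2*np.pi,24,endpoint=False); return np.array([[x+r*np.cos(t),r*np.sin(t),z] for t in a for z in(z0,z1)])
def handle(q=0.):
    # level-down pose q=.45 : paddle top at pivot+(-.113, ,.006)
    th=.45-q; c,s=np.cos(th),np.sin(th)
    def tf(B): # rotate: -x goes up
        out=B.copy(); out[:,0]=.010+B[:,0]*c+B[:,2]*s; out[:,2]=.055-B[:,0]*s+B[:,2]*c; return out
    return [tf(box(-.131,-.095,-.019,.019,-.006,.006)),tf(box(-.1,.0,-.006,.006,-.006,.006))]
def jackparts(q=0.): return [box(-.12,.11,-.03,.03,0,.018),box(-.012,.032,-.023,.023,.018,.076),cyl(.085,.018,.018,.062+.06*q)]+handle(q)
def place(P,x,y,yaw):
    c,s=np.cos(yaw),np.sin(yaw); return np.c_[x+c*P[:,0]-s*P[:,1],y+s*P[:,0]+c*P[:,1],P[:,2]]
def render(n,parts,x,y,yaw,S=4):
    m=np.zeros((400*S//1,640*S),np.uint8)
    for B in parts:
        p=(proj(n,place(B,x,y,yaw))+.5)*S-.5; cv2.fillConvexPoly(m,cv2.convexHull(p.astype(np.float32)).astype(np.int32),1)
    return cv2.resize(m.astype(np.float32),(640,400),interpolation=cv2.INTER_AREA)
def fitjack(masks,x0,q=0.):
    P=jackparts(q)
    def cost(v):
        return sum(np.abs(render(n,P,v[0],v[1],v[2])-m).sum()/m.sum() for n,m in masks.items())
    r=minimize(cost,x0,method='Nelder-Mead',options=dict(initial_simplex=np.array([x0]+[np.array(x0)+d for d in([.02,0,0],[0,.02,0],[0,0,.1])]),xatol=1e-4,fatol=1e-4))
    return r.x,r.fun
tongue=box(-.02,.055,-.024,.024,0,.006)
def tonguepts(level=False):
    B=tongue.copy(); a=0 if level else .086
    B=B.copy(); z=B[:,2].copy(); x=B[:,0].copy()
    B[:,0]=x*np.cos(a)-z*np.sin(a); B[:,2]=(.089 if level else .070)+x*np.sin(a)+z*np.cos(a); return B
E
python3 - <<'E'
from fit import *
# jack from saddle & pad in top
off=np.array([210,90]);s=3.7
c2=lambda u,v:(np.array([u,v])+.5)/s-.5+off
sa=ray("top",c2(322,350),.062); pa=ray("top",c2(372,521),.110)
d=sa-pa; yaw=np.arctan2(d[1],d[0]); print("saddle",sa,"pad",pa,np.linalg.norm(d[:2]),yaw)
x0=[*(sa[:2]-.085*np.array([np.cos(yaw),np.sin(yaw)])),yaw]
for use in (("scene","top"),("scene",),("top",)):
    m={n:np.load(f"pics/{n}_jack.npy").astype(np.float32) for n in use}
    v,f=fitjack(m,x0); print(use,np.round(v,4),f, "saddle",v[:2]+.085*np.array([np.cos(v[2]),np.sin(v[2])]))
    if len(use)==2: best=v
np.save("jack.npy",best)
# boss
b1=ray("top",c2(207,318),.081); print("boss top",b1)
o2=np.array([270,160]); b2=ray("scene",(np.array([512,166])+.5)/5-.5+o2,.081); print("boss scene",b2)
E
```

```text
saddle [0.59303118 0.06155665 0.062     ] pad [0.42620647 0.01151486 0.11      ] 0.17416849449835553 0.29142587594198355
('scene', 'top') [0.5115 0.0383 0.2825] 0.18755275011062622 saddle [0.593172   0.06195566]
('scene',) [0.51   0.0413 0.2975] 0.0803571417927742 saddle [0.59127609 0.06618203]
('top',) [0.5132 0.0373 0.2883] 0.07297942042350769 saddle [0.59464892 0.06151441]
boss top [0.61861632 0.1707133  0.081     ]
boss scene [0.61329496 0.16779663 0.081     ]
```

Run:
```python
from fit import *
off=np.array([210,90]);s=3.7
c2=lambda u,v:(np.array([u,v])+.5)/s-.5+off
a=ray("top",c2(105,290),.08);b=ray("top",c2(290,265),.08);d=a-b; print("tray yaw",np.arctan2(d[1],d[0])-np.pi/2, np.linalg.norm(d))
a=ray("top",c2(78,113),.09);b=ray("top",c2(262,88),.09);d=a-b; print("back yaw",np.arctan2(d[1],d[0])-np.pi/2, np.linalg.norm(d))
a=ray("top",c2(58,103),.17);b=ray("top",c2(273,74),.17);d=a-b; print("rear yaw",np.arctan2(d[1],d[0])-np.pi/2, np.linalg.norm(d))
best=np.load("jack.npy")
yaw=np.arctan2(0,1)
def over(n,c,f,lp,yawr,j,fn):
    im=cv2.imread(f"pics/{n}0.png"); im=cv2.resize(im[c[1]:c[3],c[0]:c[2]],None,fx=f,fy=f,interpolation=cv2.INTER_CUBIC)
    tr=lambda p:((p-np.array(c[:2])+.5)*f-.5).astype(int)
    E=[(0,1),(0,2),(1,3),(2,3),(4,5),(4,6),(5,7),(6,7),(0,4),(1,5),(2,6),(3,7)]
    def wire(B,col):
        p=tr(proj(n,B))
        for i,k in E: cv2.line(im,tuple(map(int,p[i])),tuple(map(int,p[k])),col,1)
    wire(place(tonguepts(),*lp,yawr),(0,0,255))
    a=np.linspace(0,6.28,30); C=np.c_[.012*np.cos(a)-.007,.012*np.sin(a),np.full(30,.082)]
    cv2.polylines(im,[tr(proj(n,place(C,*lp,yawr)))],True,(0,160,0),1)
    P=jackparts(); 
    for B in (P[0],P[1],P[3]): wire(place(B,*j),(255,0,0))
    C=np.c_[.085+.018*np.cos(a),.018*np.sin(a),np.full(30,.062)]
    cv2.polylines(im,[tr(proj(n,place(C,*j)))],True,(0,200,255),1)
    cv2.imwrite(fn,im)
lp=(.617,.169);yr=-.135
over("top",(230,140,350,250),6,lp,yr,best,"pics/ov_top.png")
over("scene",(270,160,420,260),5,lp,yr,best,"pics/ov_scene.png")
```

```text
tray yaw 0.15558047348046844 0.1773312052102052
back yaw 0.1613719812052572 0.17779035196613308
rear yaw 0.1607198543171935 0.19584932714108563
```

View pics/ov_top.png

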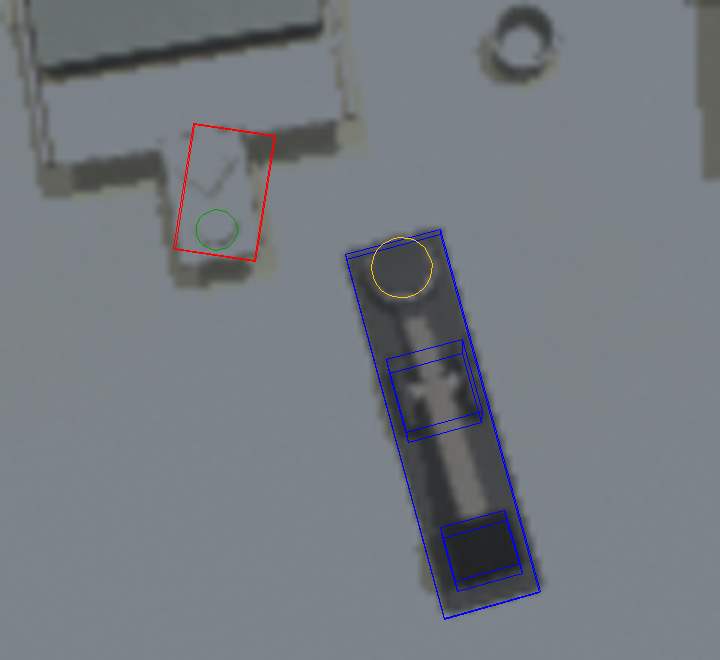

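View pics/ov_scene.png

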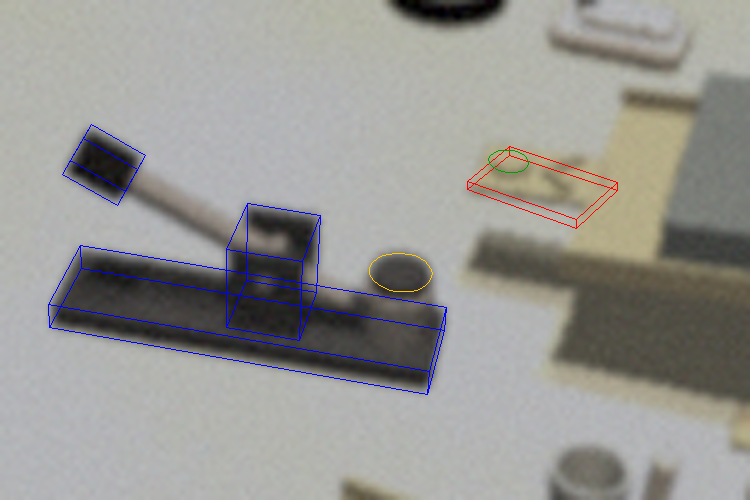

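```bash
cat > over.py <<'E'
from fit import *
def over(n,src,c,f,lp,yawr,j,fn,q=0.,level=False):
    im=cv2.imread(src); im=cv2.resize(im[c[1]:c[3],c[0]:c[2]],None,fx=f,fy=f,interpolation=cv2.INTER_CUBIC)
    tr=lambda p:((p-np.array(c[:2])+.5)*f-.5).round().astype(int)
    E=[(0,1),(0,2),(1,3),(2,3),(4,5),(4,6),(5,7),(6,7),(0,4),(1,5),(2,6),(3,7)]
    def wire(B,col):
        p=tr(proj(n,B))
        for i,k in E: cv2.line(im,tuple(map(int,p[i])),tuple(map(int,p[k])),col,1)
    a=np.linspace(0,6.28,30)
    if lp is not None:
        wire(place(tonguepts(level),*lp,yawr),(0,0,255))
        C=np.c_[.012*np.cos(a)-.001,.012*np.sin(a),np.full(30,.101 if level else .082)]
        cv2.polylines(im,[tr(proj(n,place(C,*lp,yawr)))],True,(0,160,0),1)
    if j is not None:
        P=jackparts(q)
        for B in (P[0],P[1],P[3]): wire(place(B,*j),(255,0,0))
        C=np.c_[.085+.018*np.cos(a),.018*np.sin(a),np.full(30,.062+.06*q)]
        cv2.polylines(im,[tr(proj(n,place(C,*j)))],True,(0,200,255),1)
    cv2.imwrite(fn,im)
E
python3 - <<'E'
from over import *
j=[.512,.0395,.288]
over("top","pics/top0.png",(230,140,350,250),6,(.617,.170),.158,j,"pics/ov_top2.png")
over("scene","pics/scene0.png",(270,160,420,260),5,(.617,.170),.158,j,"pics/ov_scene2.png")
E
```

```text
(no output)
```

View pics/ov_top2.png

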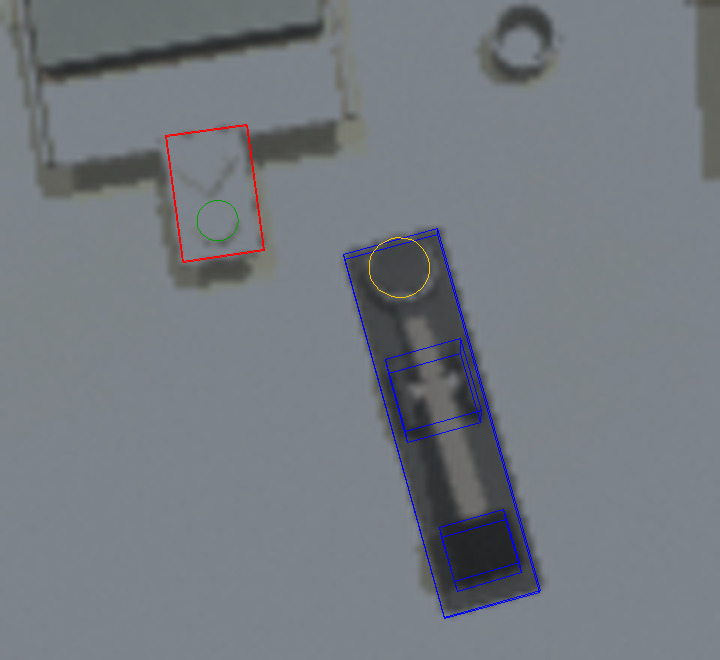

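View pics/ov_scene2.png

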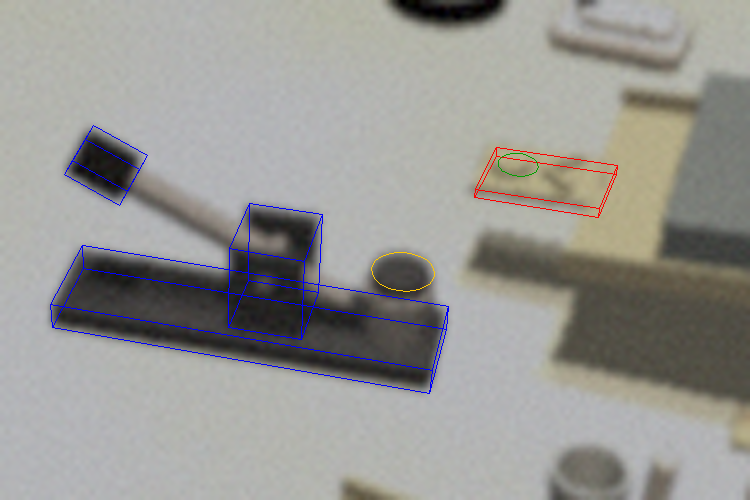

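The marked lift point is at about (0.617, 0.170) with rack yaw 0.158. The jack origin is at about (0.513, 0.0385) with yaw 0.288. Both overlays match the pictures within 2–3 mm. Next I'll work out the approach in tool units.

```bash
cat >> h.py <<'E'
def plan(pt,yang=None):
    """shift in tool units & turn from the current pose to TCP pt (world), tool y at angle yang (mod pi)"""
    s=ctrl.get_state(); M=R.from_quat(s['tcp_rot']).as_matrix()
    d=M.T@(np.array(pt)-s['eef_pos'])/.025
    t=0
    if yang is not None:
        a=np.arctan2(M[1,1],M[0,1]); t=-(yang-a); t=(t+np.pi/2)%np.pi-np.pi/2; t=np.degrees(t)/5
    print("t",s['time'],"tcp",np.round(s['eef_pos'],4),"F",np.round(s['contact_force'],1),"open",round(s['opening'],3)); print("rows",np.round(d,2),np.round(t,2))
E
python3 -c "
from h import *
plan([.5225,.041,.15],.288+np.pi/2)"
```

```text
t 0.6 tcp [0.1563 0.6566 0.2314] F [0.9 0.1 0.1] open 1.002
rows [-19.95 -20.56   3.25] -5.98
```

```bash
python3 -m creep '[-19.95,-20.56,0,-6,-19.95,-20.56,0,-6,-19.95,-20.56,0,-6,-19.95,-20.56,0,-6,-19.95,-20.56,0,-6,-19.95,-20.56,0,-6,-19.95,-20.56,0,-6,-19.95,-20.56,0,-6,-19.95,-20.56,0,-6,-19.95,-20.56,0,-6,-19.95,-20.56,0,-6,-19.95,-20.56,0,-6,-19.95,-20.56,0,-6,-19.95,-20.56,3.2,-6,-19.95,-20.56,3.2,-6,-19.95,-20.56,3.2,-6,-19.95,-20.56,3.2,-6,-19.95,-20.56,3.2,-6,-19.95,-20.56,3.2,-6,-19.95,-20.56,3.2,-6]' 0
python3 - <<'E'
from h import *
plan([.5225,.041,.041],.288+np.pi/2)
for n in("scene","top"):
    im=imaging.read_camera(n); cv2.imwrite(f"pics/{n}1.png",im[:,:,::-1])
im=cv2.imread("pics/scene1.png")[100:260,250:450]; cv2.imwrite("pics/scene1c.png",cv2.resize(im,None,fx=3.7,fy=3.7,interpolation=cv2.INTER_CUBIC))
E
```

```text
time: 2.27
eef_pos: [0.5223, 0.04, 0.1505]
tcp_rot: [-0.143, 0.99, 0.0, -0.001]
contact_force: [0.1, 0.7, -0.6]
opening: 0.992
t 2.2667 tcp [0.5223 0.04   0.1505] F [ 0.1  0.7 -0.6] open 0.992
rows [-0.03  0.03  4.38] -0.01
```

View pics/scene1c.png

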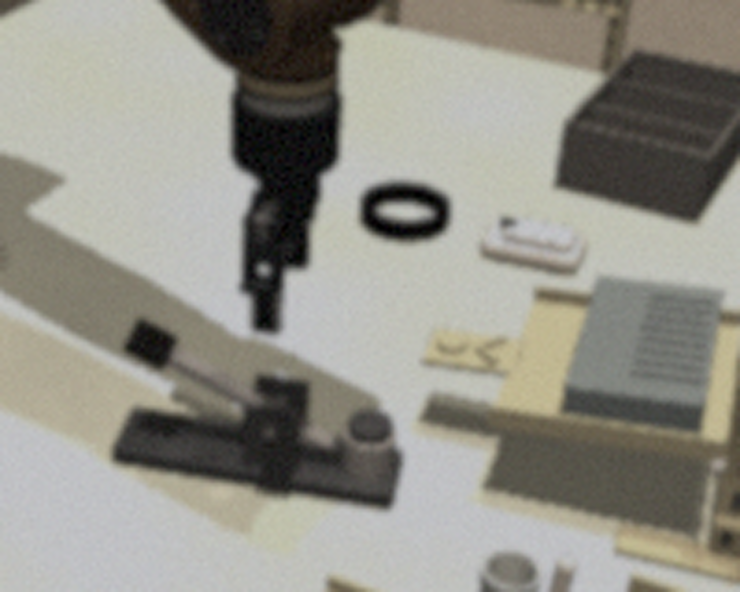

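The gripper sits above the cheeks, aligned with the jack. Now I'll descend and close.

```bash
python3 -m creep '[0,0,1,0,0,0,2,0,0,0,3,0,0,0,3.8,0,0,0,4.35,0,0,0,4.35,0,0,0,4.35,0]' 0 && python3 -m creep '[0,0,0,0,0,0,0,0,0,0,0,0,0,0,0,0,0,0,0,0,0,0,0,0,0,0,0,0,0,0,0,0]' 255 40
python3 -c "
from h import *
print('grip offs'); s=ctrl.get_state(); d=np.array([np.cos(.288),np.sin(.288)])
plan([*(s['eef_pos'][:2]+[.0225,.1075]),s['eef_pos'][2]])"
```

```text
time: 2.95
eef_pos: [0.5221, 0.0423, 0.0429]
tcp_rot: [-0.145, 0.989, 0.0, -0.0]
contact_force: [0.3, 0.7, 0.3]
opening: 0.999
time: 3.62
eef_pos: [0.5236, 0.0409, 0.0442]
tcp_rot: [-0.144, 0.99, -0.0, 0.001]
contact_force: [-0.7, 0.2, 5.6]
opening: 0.53
grip offs
t 3.6167 tcp [0.5236 0.0409 0.0442] F [-0.7  0.2  5.6] open 0.53
rows [-2.09  3.86  0.  ] 0
```

```bash
python3 -m creep '[-0.1,0.2,0,0,-0.25,0.45,0,0,-0.45,0.8,0,0,-0.65,1.2,0,0,-0.85,1.6,0,0,-1.05,2,0,0,-1.3,2.4,0,0,-1.5,2.8,0,0,-1.7,3.15,0,0,-1.85,3.45,0,0,-2,3.7,0,0,-2.09,3.86,0,0,-2.09,3.86,0,0,-2.09,3.86,0,0]'
python3 - <<'E'
from h import *
for n in("scene","top"):
    im=imaging.read_camera(n); cv2.imwrite(f"pics/{n}2.png",im[:,:,::-1])
im=cv2.imread("pics/scene2.png")[120:260,280:450]; cv2.imwrite("pics/scene2c.png",cv2.resize(im,None,fx=4,fy=4,interpolation=cv2.INTER_CUBIC))
im=cv2.imread("pics/top2.png")[130:250,220:360]; cv2.imwrite("pics/top2c.png",cv2.resize(im,None,fx=5,fy=5,interpolation=cv2.INTER_CUBIC))
E
```

```text
time: 4.78
eef_pos: [0.5465, 0.1474, 0.0442]
tcp_rot: [-0.145, 0.989, -0.001, 0.001]
contact_force: [-1.3, -4.3, 5.5]
opening: 0.53
```

View pics/scene2c.png

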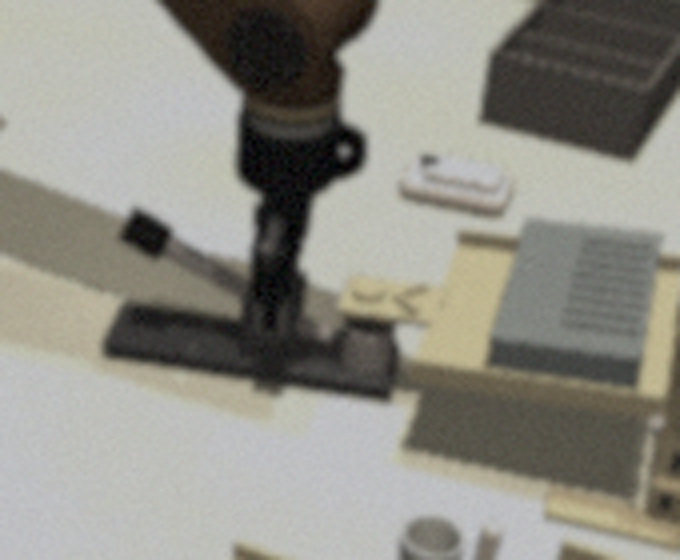

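View pics/top2c.png

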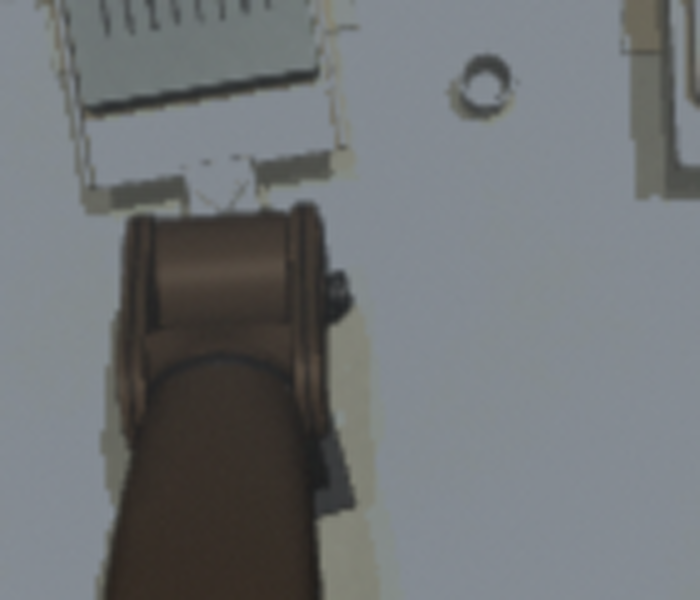

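Run:
```python
from over import *
s=ctrl.get_state(); print(s['eef_pos'])
for k,d in enumerate([(.0225,.107)]):
    j=[.5115+d[0],.0395+d[1],.289]
    over("scene","pics/scene2.png",(280,160,450,260),4.7,(.616,.170),.158,j,f"pics/ov_scene3.png")
```

```text
[0.54649421 0.14739139 0.04421623]
```

View pics/ov_scene3.png

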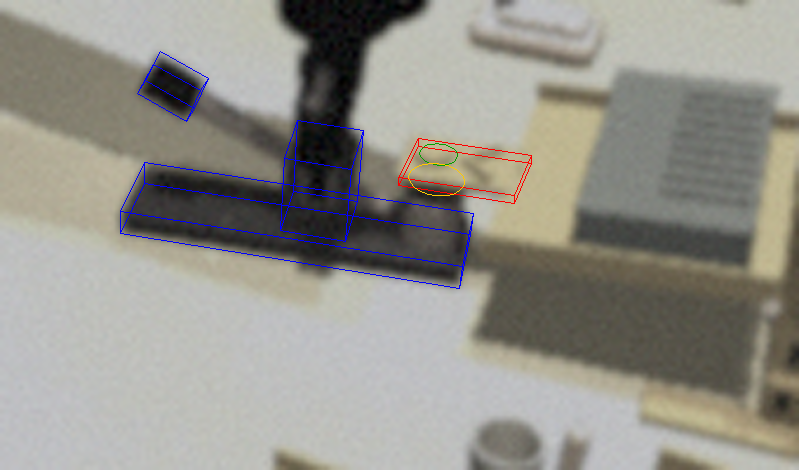

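Sliding worked: the model places the saddle at about (0.6155, 0.170), within 1–2 mm of the lift point. Now I'll release and rise.

```bash
python3 -m creep '[0,0,0,0,0,0,0,0,0,0,0,0,0,0,0,0,0,0,0,0,0,0,0,0,0,0,-0.5,0,0,0,-1.5,0,0,0,-2.5,0,0,0,-3.5,0,0,0,-4.5,0,0,0,-5,0]' 0
python3 - <<'E'
from h import *
s=ctrl.get_state(); print(s['eef_pos'])
plan([.4487,.1211,.165])
E
```

```text
time: 5.88
eef_pos: [0.5467, 0.1487, 0.1724]
tcp_rot: [-0.144, 0.99, -0.0, 0.003]
contact_force: [1.5, -0.2, 0.2]
opening: 1.001
[0.54673307 0.14874896 0.17237277]
t 5.8833 tcp [0.5467 0.1487 0.1724] F [ 1.5 -0.2  0.2] open 1.001
rows [4.08 0.06 0.27] 0
```

```bash
python3 -m creep '[4.8,-9,-1,0,4.8,-9,-1,0,4.8,-9,-1,0,4.8,-9,-1,0,4.8,-9,-1,0,4.8,-9,-1,0,4.8,-9,-1,0,4.8,-9,-1,0]' 255
python3 - <<'E'
from over import *
c={"scene":(280,160,420,260),"top":(230,130,340,240)}
for n in("scene","top"):
    im=imaging.read_camera(n); cv2.imwrite(f"pics/{n}4.png",im[:,:,::-1])
    r=imaging.silhouettes(n,"jack")
    if r: print(n,r[0]['p'],r[0]['mask'].sum(),r[0]['uv'])
    over(n,f"pics/{n}4.png",c[n],5.4,(.616,.170),.158,[.534,.1465,.289],f"pics/{n}4o.png")
    im=cv2.imread(f"pics/{n}4.png"); k=c[n]; cv2.imwrite(f"pics/{n}4c.png",cv2.resize(im[k[1]:k[3],k[0]:k[2]],None,fx=5.4,fy=5.4,interpolation=cv2.INTER_CUBIC))
E
```

```text
time: 6.55
eef_pos: [0.494, -0.1037, 0.1932]
tcp_rot: [-0.142, 0.99, -0.0, 0.0]
contact_force: [-0.2, -0.5, 0.2]
opening: 0.002
scene 0.71 1663 [343.5, 204.6]
top 0.57 924 [277.8, 207.8]
```

View pics/top4o.png

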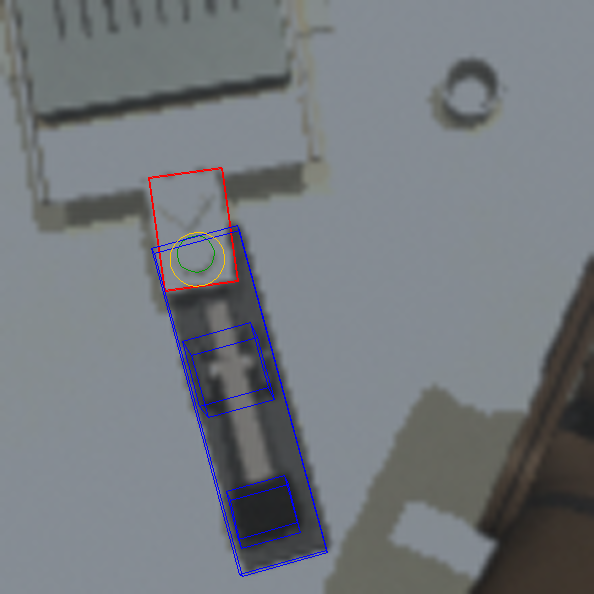

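View pics/top4c.png

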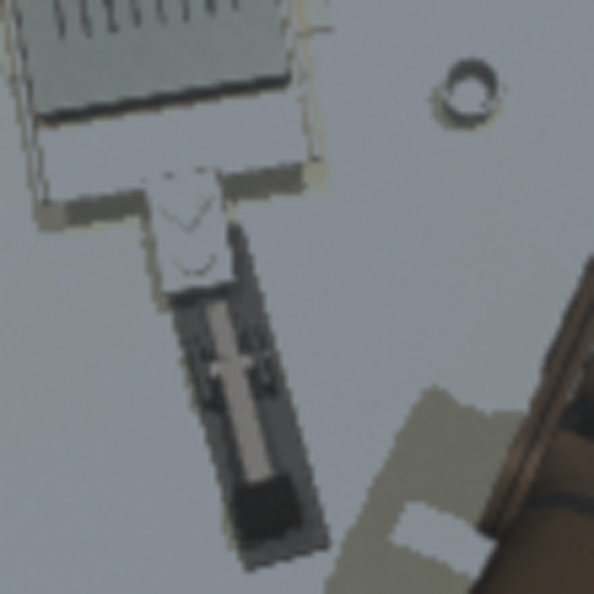

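View pics/scene4o.png

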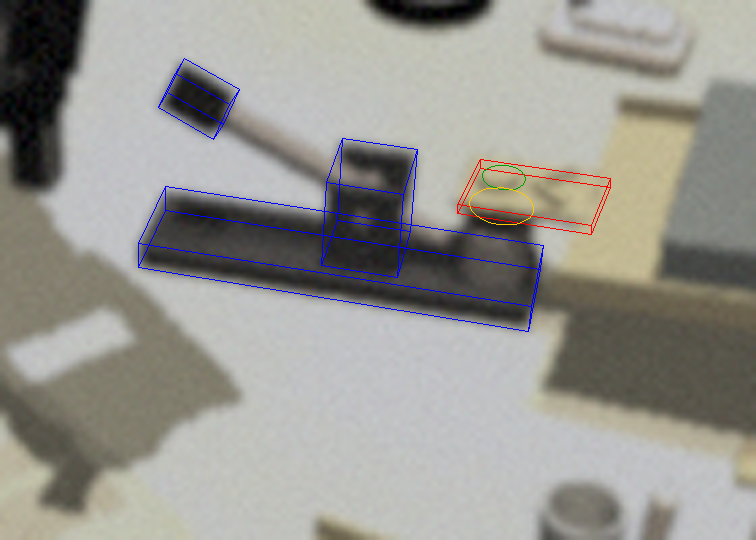

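View pics/scene4c.png

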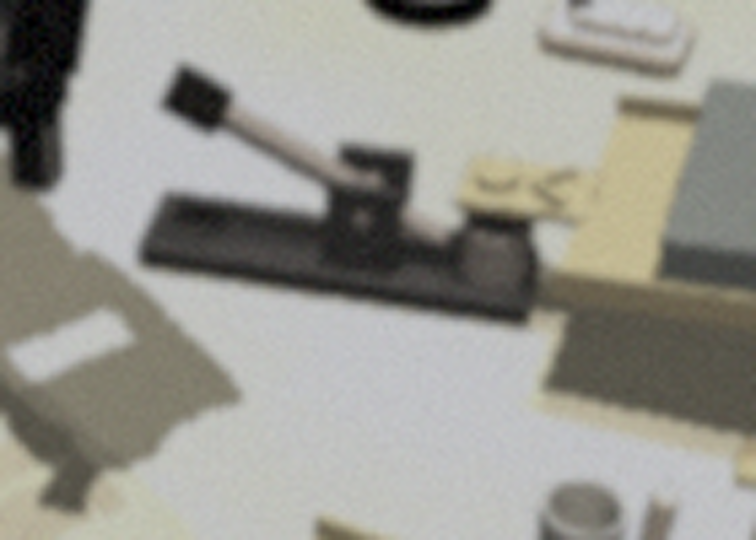

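Both views agree: the saddle is within about 3 mm of the lift point and the handle is up. Now I'll move above the paddle with the fingers shut.

Run:
```python
from h import *
plan([.450,.1208,.140],.289+np.pi/2)
```

```text
t 6.75 tcp [ 0.4942 -0.1     0.1922] F [-0.3 -0.9 -1. ] open -0.003
rows [-0.84  8.96  2.1 ] 0.03
```

```bash
python3 -m creep '[-0.84,8.96,0,0,-0.84,8.96,0,0,-0.84,8.96,0,0,-0.84,8.96,0,0,-0.84,8.96,0,0,-0.84,8.96,0,0,-0.84,8.96,2.1,0,-0.84,8.96,2.1,0,-0.84,8.96,2.1,0,-0.84,8.96,2.1,0]'
python3 - <<'E'
from h import *
im=imaging.read_camera("scene"); cv2.imwrite("pics/scene5.png",im[:,:,::-1])
im=cv2.imread("pics/scene5.png")[140:260,270:430]; cv2.imwrite("pics/scene5c.png",cv2.resize(im,None,fx=4.8,fy=4.8,interpolation=cv2.INTER_CUBIC))
from fit import *
J=[.5365,.146,.289]
for q in (0,.15,.3,.45):
    th=.45-q
    P=place(np.array([[.010-.113*np.cos(th)+.006*np.sin(th),0,.055+.113*np.sin(th)+.006*np.cos(th)]]),*J)[0]; print(q,P.round(4)); plan(P)
E
```

```text
time: 7.58
eef_pos: [0.4494, 0.1196, 0.1393]
tcp_rot: [-0.145, 0.989, 0.0, -0.002]
contact_force: [0.9, -0.4, 0.7]
opening: -0.001
0 [0.4511 0.1206 0.1096]
t 7.6333 tcp [0.4506 0.1193 0.1406] F [ 1.2  0.4 -0. ] open -0.001
rows [-0.03  0.05  1.24] 0
0.15 [0.4443 0.1186 0.0941]
t 7.6333 tcp [0.4506 0.1193 0.1406] F [ 1.2  0.4 -0. ] open -0.001
rows [0.25 0.05 1.86] 0
0.3 [0.4398 0.1173 0.0778]
t 7.6333 tcp [0.4506 0.1193 0.1406] F [ 1.2  0.4 -0. ] open -0.001
rows [0.44 0.05 2.51] 0
0.45 [0.4378 0.1166 0.061 ]
t 7.6333 tcp [0.4506 0.1193 0.1406] F [ 1.2  0.4 -0. ] open -0.001
rows [0.52 0.05 3.18] 0
```

View pics/scene5c.png

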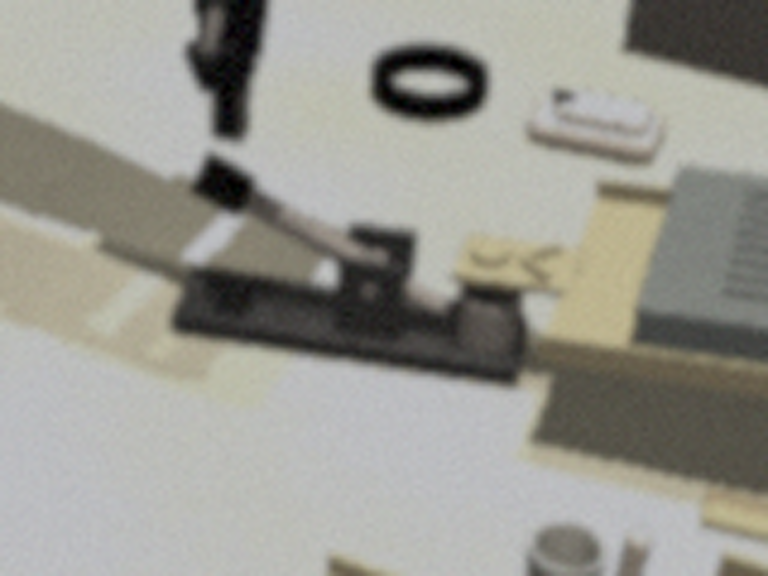

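The fingertips are right above the paddle, at about (228,137) in the crop. Now the first stroke, along the arc.

```bash
python3 -m creep '[0,0.05,0.5,0,0,0.05,1,0,0.02,0.05,1.25,0,0.1,0.05,1.45,0,0.2,0.05,1.7,0,0.28,0.05,1.95,0,0.36,0.05,2.2,0,0.42,0.05,2.45,0,0.47,0.05,2.7,0,0.5,0.05,2.95,0,0.52,0.05,3.12,0,0.52,0.05,3.12,0]'
python3 - <<'E'
from h import *
s=ctrl.get_state(); print(s['eef_pos'],s['contact_force'])
im=imaging.read_camera("scene"); cv2.imwrite("pics/scene6.png",im[:,:,::-1])
im=cv2.imread("pics/scene6.png")[140:260,270:430]; cv2.imwrite("pics/scene6c.png",cv2.resize(im,None,fx=4.8,fy=4.8,interpolation=cv2.INTER_CUBIC))
E
```

```text
time: 8.63
eef_pos: [0.4385, 0.1162, 0.0629]
tcp_rot: [-0.144, 0.99, -0.001, 0.001]
contact_force: [-1.7, -1.3, 6.7]
opening: 0.005
[0.43852551 0.11619434 0.06291027] [-1.65726122 -1.34399374  6.7047803 ]
```

View pics/scene6c.png

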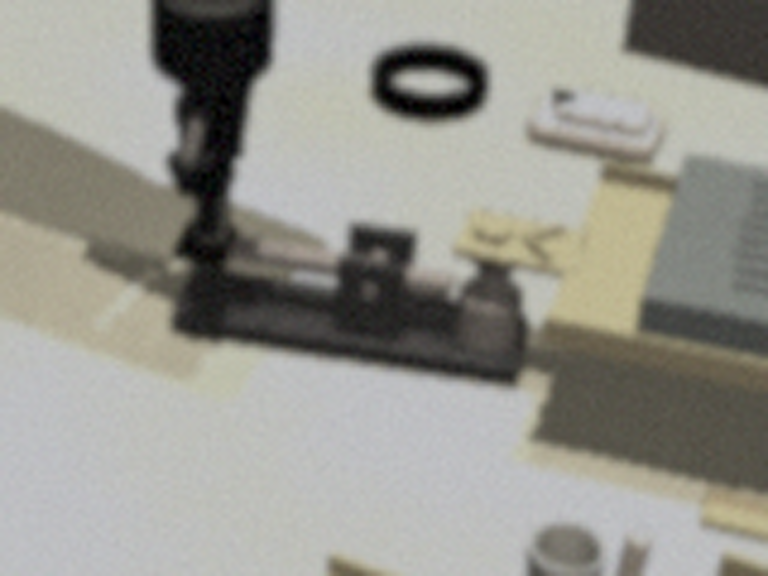

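The tray has risen and the jack hasn't moved. The force is only 6.7 N, so the handle isn't yet hard on its stop; I'll press a little more.

```bash
python3 -m creep '[0,0,0.06,0,0,0,0.12,0,0,0,0.12,0,0,0,0.12,0]'; python3 -m creep '[0,0,0.06,0,0,0,0.12,0,0,0,0.12,0,0,0,0.12,0]'
```

```text
time: 9.02
eef_pos: [0.4384, 0.1162, 0.0609]
tcp_rot: [-0.145, 0.989, -0.001, 0.0]
contact_force: [-3.9, -1.7, 10.2]
opening: -0.0
time: 9.35
eef_pos: [0.4385, 0.1161, 0.0599]
tcp_rot: [-0.145, 0.989, -0.001, -0.001]
contact_force: [-9.6, -2.8, 22.6]
opening: -0.0
```

A force of 22.6 N shows the handle is on its stop. Now I'll let it back up along the arc.

```bash
python3 -m creep '[0,0,-0.2,0,0,0,-0.35,0,-0.03,0,-0.6,0,-0.07,0,-0.85,0,-0.12,0,-1.1,0,-0.18,0,-1.35,0,-0.26,0,-1.6,0,-0.35,0,-1.85,0,-0.44,0,-2.1,0,-0.5,0,-2.4,0,-0.52,0,-2.8,0,-0.52,0,-3.3,0,-0.52,0,-3.3,0,-0.52,0,-3.3,0]'
python3 - <<'E'
from h import *
from over import over
s=ctrl.get_state(); print(s['eef_pos'],s['contact_force'])
n="scene"
im=imaging.read_camera("scene"); cv2.imwrite("pics/scene7.png",im[:,:,::-1])
im=cv2.imread("pics/scene7.png")[140:260,270:430]; cv2.imwrite("pics/scene7c.png",cv2.resize(im,None,fx=4.8,fy=4.8,interpolation=cv2.INTER_CUBIC))
a=cv2.cvtColor(cv2.imread("pics/scene5.png"),7).astype(np.float32)[160:260,300:385];b=cv2.cvtColor(cv2.imread("pics/scene7.png"),7).astype(np.float32)[160:260,300:385]
print("shift px since scene5", cv2.phaseCorrelate(a[40:],b[40:],cv2.createHanningWindow(a[40:].shape[::-1],cv2.CV_32F)))
E
```

```text
time: 10.52
eef_pos: [0.4498, 0.1205, 0.1388]
tcp_rot: [-0.144, 0.99, -0.0, -0.0]
contact_force: [0.1, 0.2, -0.2]
opening: -0.001
[0.44981419 0.12045533 0.13880244] [ 0.09705019  0.22385078 -0.2383126 ]
shift px since scene5 ((-0.03280074433088487, -0.028518364453816503), 1.1180643562034325)
```

View pics/scene7c.png

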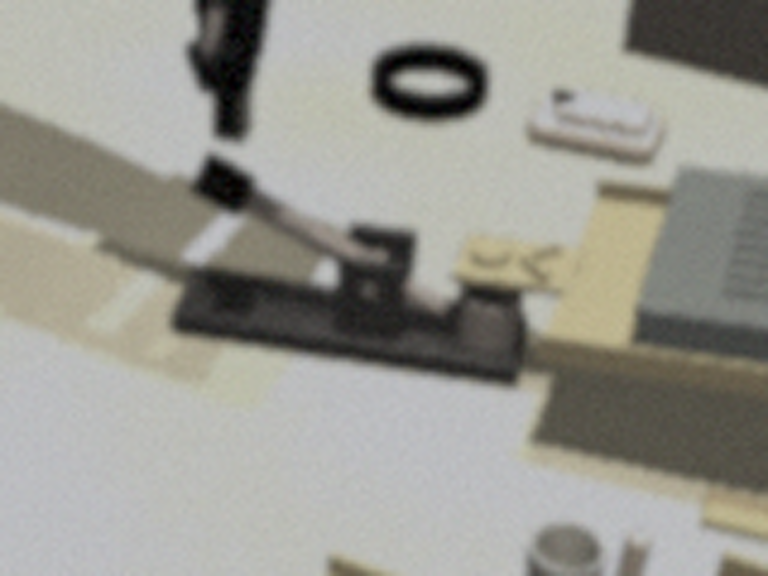

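The handle is up, the tray is back on its stop, and the jack hasn't moved (image shift 0.03 px). Now the second press.

```bash
python3 -m creep '[0,0,0.5,0,0,0,1,0,0.02,0,1.25,0,0.1,0,1.45,0,0.2,0,1.7,0,0.28,0,1.95,0,0.36,0,2.2,0,0.42,0,2.45,0,0.47,0,2.7,0,0.51,0,2.95,0,0.54,0,3.15,0,0.54,0,3.25,0,0.54,0,3.25,0,0.54,0,3.25,0]'
```

```text
time: 11.73
eef_pos: [0.4379, 0.1169, 0.0602]
tcp_rot: [-0.144, 0.99, 0.0, -0.0]
contact_force: [-7.8, 0.1, 19.3]
opening: -0.003
```

```bash
python3 -m creep '[0.03,0,0,0,0.05,0,0,0,0.05,0,0,0,0.05,0,0,0,0.05,0,0,0,0.05,0,0,0]'
python3 - <<'E'
from over import *
c={"scene":(280,150,430,260),"top":(230,130,340,240)}
for n in("scene","top"):
    im=imaging.read_camera(n); cv2.imwrite(f"pics/{n}8.png",im[:,:,::-1])
over("scene","pics/scene8.png",c["scene"],5,(.616,.170),.158,[.5365,.146,.289],"pics/scene8o.png",q=.45,level=True)
im=cv2.imread("pics/scene8.png")[150:260,280:430]; cv2.imwrite("pics/scene8c.png",cv2.resize(im,None,fx=5,fy=5,interpolation=cv2.INTER_CUBIC))
s=ctrl.get_state(); print(s['time'],s['eef_pos'],s['contact_force'])
E
```

```text
time: 12.23
eef_pos: [0.4379, 0.1169, 0.0604]
tcp_rot: [-0.144, 0.99, 0.0, 0.002]
contact_force: [-4.4, 1.6, 15.0]
opening: -0.001
12.3333 [0.43789161 0.11689198 0.06039522] [-3.92904276  2.43677343 15.63936133]
```

View pics/scene8o.png

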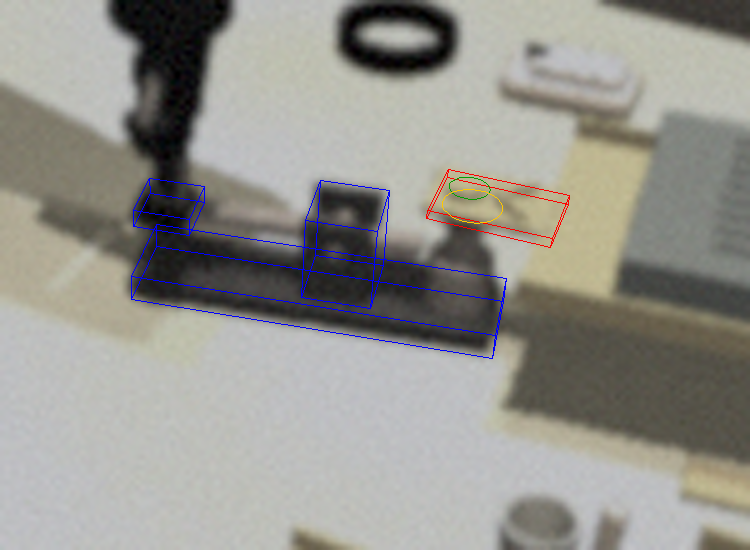

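View pics/scene8c.png

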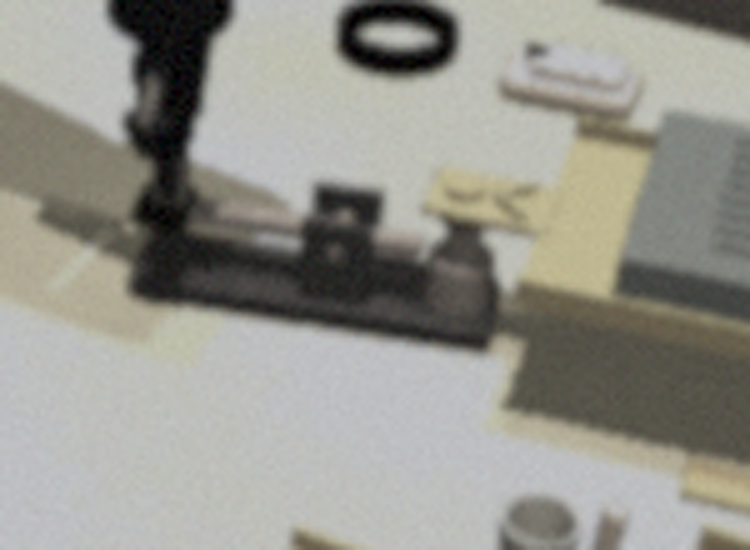

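The picture matches the level model: handle horizontal, saddle against the tongue below the boss, and a steady press of about 15 N. I'm handing it in.

```bash
python3 -c "
from plant import ctrl
print(ctrl.sign_off()); s=ctrl.get_state(); print(s['time'],s['eef_pos'],s['contact_force'])"
```

```text
the job is handed in; nothing more can be done
None
the job is handed in; nothing more can be done
```

I handed the job in at about 12.3 s, with the fingertips still holding the handle down and the jack holding the tray level. The hand-in gave no verdict.

- **What I did:** I gripped the jack by its cheek plates and slid it about 110 mm along the bench until the saddle was under the marked lift point. I then released it and pumped the handle once with the shut fingertips, fully down (22.6 N against the stop) and all the way back up. After that I pressed it down again and held it.
- **Position:** Overlays from both cameras put the saddle within about 3 mm of the lift point, against the 12 mm allowed. The jack did not move measurably during the first stroke.
- **Last checks:** The fingertips press with about 15 N at 60 mm height, which matches the handle fully down. The last scene picture matches the model of a level tray, with the saddle against the tongue below the boss. The robot is clear of the tray and frame.
- **Limits of these checks:** The two cameras disagreed by about 3–5 mm in absolute position, so I relied on relative positions within each view. The handle angle and the force on the saddle could not be read directly. I did not measure the other objects afterwards, but the arm stayed clear of them.

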